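# Open the squeeze-and-turn safety cap of an oxide jar and lay the cap in the tray

## Robot

A 6-joint arm with a two-finger parallel gripper is mounted at the origin on the work surface. World frame = base frame: x ahead of the robot, y to its left, z up, the work surface at z = 0. Lengths are in mm, angles in rad, forces in N, time in s.
With the tool pointing down it reaches from about 350 to 975 mm from the base axis. Payload 7.1 kg.
Tool frame: the origin (TCP) lies midway between the tips of the shut fingers; the grasp point (between the pads) lies 19 mm behind it (ctrl.tcp_to_grasp is the distance from the TCP to the grasp point, in mm); z points along the fingers, y is the line along which they close (so a half turn about z gives the same grasp; the last joint's range is limited). The gripper opens to 88 mm and grips with 3 to 60 N. Pads are 20 mm wide; open, the fingers measure 115 mm over their backs; the gripper's body (75 mm by 178 mm) begins 61 mm behind the grasp point.
Start: joints at [-1.366, 0.423, 1.63, -0, 1.089, -0.019], TCP at [138.73, -609.392, 222.675] pointing down, gripper open.
Joint ranges: [-3, 3], [-0.9, 2.11], [0.09, 2.58], [-1.31, 4.45], [0.11, 2.69], [-2.54, 2.54]. Speed limits (rad/s): [2.39, 2.39, 3.01, 3.14, 3.14, 3.14].

## Interface

Orientations are given as a rotation vector (axis times angle).
In Python, from workcell import get_obs, cams, ticket, boxes_of, ctrl gives the robot as it stands.
- The arm moves only by the shell command python3 -m creep 'ROWS' [OPENING]. ROWS is JSON, one flat list of numbers, 4 for each row, row after row: the shift along the world's x, y, z in m, then the turn about the world's z in rad. In form: [tx, ty, tz, spin, tx, ty, tz, spin, ...]. A call has 1 to 10 rows; each row is the pose to reach, as a shift and turn from the pose commanded when the call began; what a row does not reach only later rows make up. A row lasts 1/12 s, in which the tool goes at most 41.7 mm and 7.16 degrees, less where a joint would pass 70% of its speed; a pose out of reach is approached as far as the arm can. A call with a gripper value outside its range is refused whole. OPENING is the opening, from 0 (shut) to 1 (fully open), set as the call begins (- or left out, the last holds). The fingers move at their own pace and stop on an object; the grip force is fixed at half the most. Time passes only in rows, so rows that repeat a pose let the fingers close. It gives the time, the measured TCP pose, the force, the opening and the grip force at its end, in the units of the state.
- get_obs(): the state, without advancing time (a new reading comes with each control period).
- cams.get_image(name): name is "scene" or "top"; returns (picture, depth): 400x640x3 uint8, red, green, blue; 400x640 float32, mm along the optical axis (not along the pixel's ray), 0 where there is no reading.
- cams.get_calibration(name): a dict with "mtx" (3x3 intrinsics, pixels), "D" ([k1, k2, p1, p2, k3] as OpenCV has them; the pictures are not rectified), "R" (3x3) and "t" (3): a world point X has camera coordinates R X + t. Camera axes: x right, y down, z forward; pixel columns grow to the right and rows downward; lengths in mm; the calibration is good to about 2 mm. A picture is of the moment at which its call begins. get_calibration takes no time and is no camera call.
- ticket.close_job(): hands the job in; it is judged then, once.
Trained networks look in the newest picture that a camera, given by its name, has taken for a name from the list of things; names that differ only in an ending like _2 or _b are one class to them, and where a whole thing is asked for, a point or a joint stands for the part that bears it (a point fixed in the world has none). Each returns a list of dicts, best first, with "score" (0 to 1); they miss things now and then, are a little off and sometimes report something else, mostly with a low value. They report only what shows in the picture. A call takes as long as a camera call. They do not tell look-alikes from the thing itself.
- boxes_of(camera, target): "centre" ([column, row] in pixels, amid what is visible of it).
The state is a dict: "t": time; "qpos": joint angles; "qvel": joint speeds; "joint_torque": joint torques, N m; "ee_pos": TCP position; "orientation": TCP orientation; "ft_force": force on the tool from outside, world axes, zero at the start; "moment": the same for the moment, N m; "width": finger opening in mm; "grasp_force": force on a finger pad.
Only numpy, scipy, OpenCV 4.12 (cv2) and the standard library are available. Lean on these libraries where they do the work, as an engineer would, in place of code of your own. Each camera call takes 0.05 s, during which the arm holds its last target. There are 200 camera calls.

## Task

Open the safety-capped jar in the bench holder: squeeze the two side tabs of its cap and keep them in while you turn the cap anticlockwise (seen from above) until you feel it come gently up against its stop, then lift it straight off and set it down upright, flat in the steel tray, without dropping it. Squeeze and turn firmly but not hard, since the plastic tabs, lugs and neck crack easily, and leave the beaker, brush, mould and bowl as they stand.

Things in the scene. Friction and masses are not known exactly. Their poses are not given: they have to be found in the camera images.
- jar: White square plastic jar, 86 mm wide, clamped fast in a steel holder (125 x 125 x 4 mm plate). Origin: centre of the plate's underside, on the bench; z up. Flat shoulder at z 86 mm; round neck, 33 mm across, 34.5 mm high, inside the cap. Two stop lugs, 7 mm high, stand on the shoulder 27 to 35 mm from the axis, just anticlockwise of each tab's foot. The cap on, its x axis is the jar's.
- jar_mouth (a point): Centre of the neck's rim, 120.5 mm above the bench. Inside the cap two lugs hold it down under the neck. It must turn anticlockwise by 36 to 78 degrees (differs from jar to jar, cannot be seen) to a hard stop that is felt; it turns almost freely till then. At the stop and up to 9 degrees before it, it lifts off freely; sooner it is held down. Clockwise does not open it.
- cap: Grey round ribbed safety cap, 50 mm across, 37 mm high, 45 to 70 g. Origin: centre of its underside, 1.5 mm above the jar's shoulder while on (1.5 mm sideways play); z up through its top. Tabs on its -x and +x sides: 62 mm over their faces, 52 mm pressed right in. Over 25 N in all against the jar (about 0.5 N m of turning) cracks it; 0.2 N m or a 6 N pull does no harm.
- tab_front: Spring tab on the cap's -x side: upright plate 20 mm wide, 3.5 mm thick, 9 to 34 mm above the cap's underside, outer face 31 mm from the axis; below it a 10 mm wide foot. Its frame is the cap's when at rest. It slides in 5 mm to a hard end: 5 N at rest, 12.5 N at the end. Over 30 N cracks it; an 18 N grip holds it in and carries the cap.
- tab_back: The same tab on the cap's +x side. At rest each tab's foot is caught behind a stop lug of the jar, which blocks anticlockwise turning; it passes only while BOTH tabs are pressed in 4 mm or more (54 mm or less over the faces), so keep them in.
- tab_front_pad (a point): Middle of the front tab's outer face, 22 mm above the cap's underside (109.5 mm above the bench while on). Fingertips lower than 9 mm above the jar's shoulder would hit the stop lugs.
- tab_back_pad (a point): Middle of the back tab's outer face, 22 mm above the cap's underside.
- tray: Flat stainless tray fixed to the bench, 160 mm (its x) x 150 mm (its y) x 12 mm high outside, walls and floor 3 mm thick, open above. Origin: centre of its underside, on the bench. The cap goes anywhere flat on its floor. Let the cap go only once it stands on the floor; let go higher than 9 mm above it counts as dropped.
- beaker: White ceramic beaker, 64 mm across, 75 mm high, standing loose between jar and tray. Origin: centre of its underside. Leave alone.
- brush: Loose brush, 170 mm long, lying on the bench between jar and tray. Leave alone.
- mould: White plaster mould, a cylinder 116 mm across and 110 mm high with a black rubber band, loose. Origin: centre of its underside. Leave alone.
- bowl: White porcelain bowl, 120 mm across, 50 mm high, loose. Origin: centre of its underside. Leave alone.
Mind the look-alikes: they are no part of the job. There is more than one size of the tray; the one meant has the size given above.

How it is judged:
By the outcome, as a careful person would: the job done as asked, in the order asked, and still so for the second after the job is handed in, with the robot touching nothing.
It also fails if it takes over 72 s, if anything falls off the work surface, if the arm or the gripper's body presses on something with over 40 N, if the wrist force passes 120 N, or if a joint passes its speed limit or range.

## Working session

There is one attempt and no reset: what is moved stays moved. The work goes in short steps, Python scripts to look and compute and a shell command to move; the robot and the scene stay as the last step left them, time stands still between calls to the robot, and variables do not carry over. Pictures are saved under pics/ and viewed, at most 10 in all, crops included, and the job is handed in when it is done.

```bash
mkdir -p pics
cat > h.py <<'E'
import numpy as np, cv2
from workcell import get_obs, cams, ticket, boxes_of, ctrl
def world(name,uv,d):
    c=cams.get_calibration(name);K=np.array(c["mtx"],float);D=np.array(c["D"],float)
    R=np.array(c["R"]);t=np.array(c["t"]).ravel()
    uv=np.atleast_2d(np.array(uv,float));d=np.atleast_1d(d)
    n=cv2.undistortPoints(uv[:,None],K,D)[:,0]
    X=np.c_[n,np.ones(len(n))]*d[:,None]
    return (X-t)@R
def cloud(name,dep):
    v,u=np.nonzero(dep>0)
    P=np.full(dep.shape+(3,),np.nan);P[v,u]=world(name,np.c_[u,v],dep[v,u]);return P
def proj(name,X):
    c=cams.get_calibration(name);rv=cv2.Rodrigues(np.array(c["R"],float))[0]
    return cv2.projectPoints(np.atleast_2d(np.array(X,float)),rv,np.array(c["t"],float).ravel(),np.array(c["mtx"],float),np.array(c["D"],float))[0][:,0]
E
python3 - <<'E'
from h import *
ims=[]
for n in ("top","scene"):
    im,d=cams.get_image(n);np.savez(f"pics/{n}0.npz",im=im,d=d)
    cv2.imwrite(f"pics/{n}0.png",im[...,::-1]);P=cloud(n,d)
    for k in ("jar","cap","tab_front","tab_back","tray","beaker","brush","mould","bowl"):
        for b in boxes_of(n,k)[:4]:
            u,v=np.clip(np.round(b["centre"]).astype(int),0,[639,399])
            print(n,k,round(b["score"],2),u,v,np.round(P[v,u]))
o=get_obs();print({k:np.round(v,3) for k,v in o.items()},ctrl.tcp_to_grasp)
E
```

```text
top jar 0.92 380 207 [ 499. -147.   85.]
top cap 0.85 393 199 [ 513. -172.  127.]
top tab_front 0.44 466 136 [ 688. -380.    6.]
top tray 0.95 258 116 [748. 156.   3.]
top tray 0.73 239 198 [534. 203.   6.]
top tray 0.7 234 275 [340. 214.   4.]
top tray 0.17 378 208 [ 497. -141.   87.]
top beaker 0.76 318 140 [682.   0.   8.]
top brush 0.63 321 221 [472.  -5.  19.]
top mould 0.86 162 143 [654. 368. 113.]
top mould 0.62 324 221 [472. -13.  20.]
top bowl 0.62 466 137 [ 686. -381.    2.]
scene jar 0.72 263 272 [ 555. -200.   67.]
scene jar 0.53 255 243 [ 531. -185.  125.]
scene jar 0.34 288 222 [483.  -6.  20.]
scene cap 0.93 252 242 [ 523. -184.  123.]
scene tab_front 0.46 240 246 [ 493. -190.  101.]
scene tab_back 0.45 265 243 [ 525. -148.   91.]
scene tab_back 0.43 261 271 [ 551. -200.   68.]
scene tray 0.95 350 189 [544. 209.   3.]
scene tray 0.73 288 171 [344. 197.  -0.]
scene tray 0.64 416 227 [756. 158.   0.]
scene beaker 0.7 357 237 [659.  21.  33.]
scene brush 0.62 286 225 [485. -17.  19.]
scene mould 0.61 418 155 [683. 328.  93.]
scene bowl 0.91 266 372 [ 663. -344.    6.]
{'t': np.float64(1.0), 'qpos': array([-1.366,  0.423,  1.63 ,  0.   ,  1.089, -0.019]), 'qvel': array([-0.001, -0.001,  0.001,  0.   ,  0.002,  0.   ]), 'joint_torque': array([ 0.0000e+00, -5.4459e+01, -2.7405e+01,  6.5000e-02,  1.7000e-02,
        0.0000e+00]), 'ee_pos': array([ 138.749, -609.385,  222.673]), 'orientation': array([-3.122, -0.351, -0.   ]), 'ft_force': array([-0.075,  0.893,  0.195]), 'moment': array([ 0.042, -0.007,  0.028]), 'grasp_force': np.float64(0.0), 'width': np.float64(87.674)} 18.700000000000003
```

View pics/top0.png

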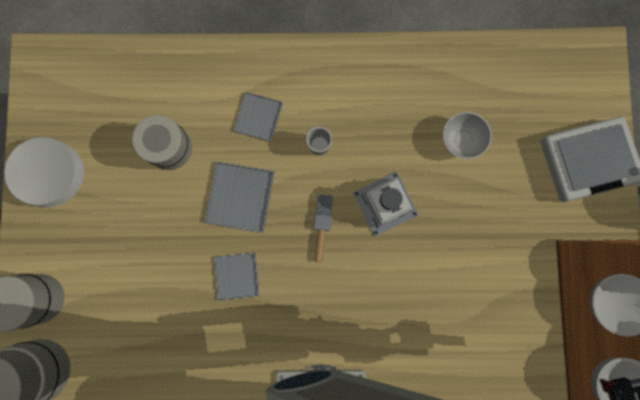

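View pics/scene0.png

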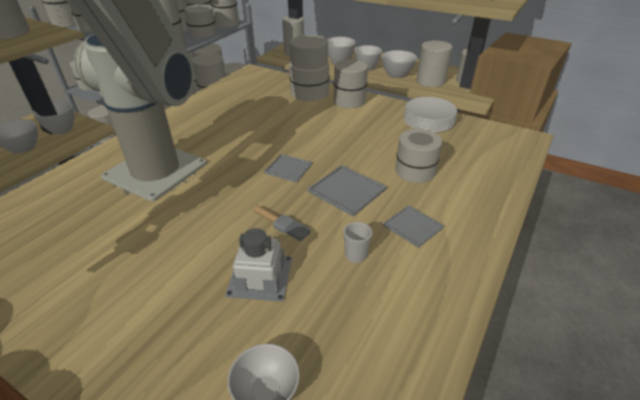

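Top view: the jar with its grey cap is at (391,199), the brush at (321,225) and the beaker at (319,140). There are three trays, at (258,116), (239,198) and (234,275), and the middle one looks largest. I'll measure the trays and get the cap's centre and tab direction.

Run:
```python
from h import *
z=np.load("pics/top0.npz");im,d=z["im"],z["d"];P=cloud("top",d)
hsv=cv2.cvtColor(im,cv2.COLOR_RGB2HSV)
for c in ((258,116),(239,198),(234,275)):
    m=((hsv[...,1]<70)).astype(np.uint8)
    n,l=cv2.connectedComponents(m);L=l[c[1],c[0]];q=np.argwhere(l==L)
    w=world("top",q[:,::-1],np.interp(q[:,0],[0,1],[1,1])*0+d[q[:,0],q[:,1]])
    w=w[np.isfinite(w).all(1)];r=cv2.minAreaRect(w[:,:2].astype(np.float32));print("tray",c,len(q),r)
# jar: z>110 cloud
sub=P[150:250,340:440].reshape(-1,3)
for lo,hi in ((115,140),(95,140),(75,95)):
    s=sub[(sub[:,2]>lo)&(sub[:,2]<hi)];print(lo,hi,len(s),s.mean(0).round(1),cv2.minAreaRect(s[:,:2].astype(np.float32)))
z2=np.load("pics/scene0.npz");P2=cloud("scene",z2["d"]);s=P2[210:300,215:300].reshape(-1,3);s=s[(s[:,2]>115)&(s[:,2]<140)];print("scene",len(s),s.mean(0),s[:,2].max(),cv2.minAreaRect(s[:,:2].astype(np.float32)))
a=cv2.resize(im[160:240,345:425],(560,560),interpolation=cv2.INTER_CUBIC)
b=cv2.resize(z2["im"][218:304,210:310],(0,0),fx=2.4,fy=2.4,interpolation=cv2.INTER_CUBIC)
t=cv2.resize(im[85:305,190:290],(0,0),fx=1.6,fy=1.6)
can=np.zeros((600,800,3),np.uint8);can[:560,:560]=a;can[:b.shape[0],560:560+b.shape[1]]=b[:,:240];can[210:210+t.shape[0],570:570+t.shape[1]]=t
cv2.imwrite("pics/crop1.png",can[...,::-1])
```

```text
tray (258, 116) 1717 ((589.235595703125, 117.60955810546875), (468.78582763671875, 141.81370544433594), 13.799423217773438)
tray (239, 198) 3845 ((513.1200561523438, 126.00443267822266), (335.0047607421875, 176.5485382080078), 72.48217010498047)
tray (234, 275) 1905 ((345.2146911621094, 127.00363159179688), (112.40955352783203, 273.4293518066406), 5.436661720275879)
115 140 440 [ 515.9 -168.5  123.6] ((516.9242553710938, -168.51412963867188), (50.74882888793945, 61.49134826660156), 76.26116180419922)
95 140 479 [ 515.1 -167.6  122.1] ((517.1016235351562, -167.5035400390625), (52.79640197753906, 61.6268196105957), 76.26115417480469)
75 95 639 [ 513.3 -165.    84.3] ((516.227294921875, -167.98301696777344), (85.25028991699219, 83.66315460205078), 24.604496002197266)
scene 442 [ 519.22309523 -172.42647096  122.63621825] 126.56858491692061 ((516.9744873046875, -169.97793579101562), (61.99744415283203, 49.803192138671875), 26.08762550354004)
```

View pics/crop1.png

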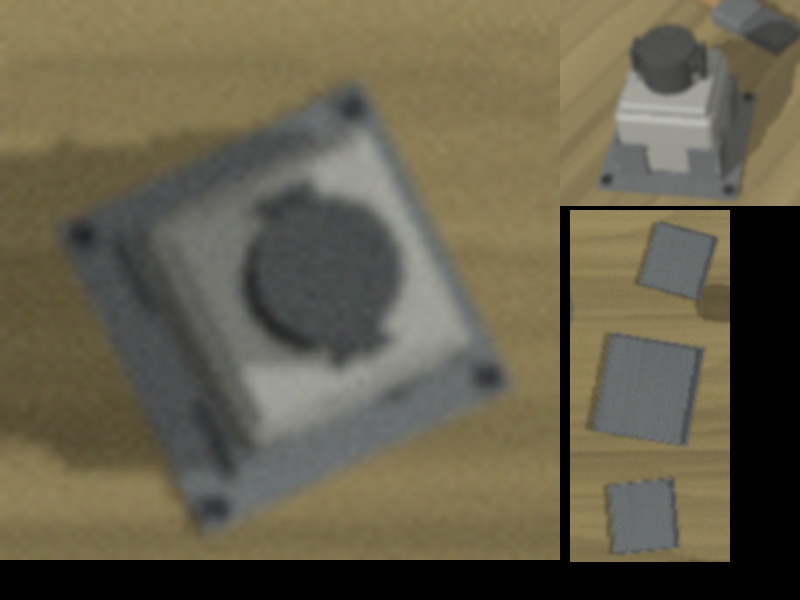

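The tabs lie along roughly 24–26° from world x, with the cap at about (517, -169). The middle tray, (239,198), is the 160x150 one, and I'll check its size while refining the yaw. The start pose is clear, so I'll compute that and begin moving.

```bash
python3 - <<'E'
from h import *
def onz(uv,z):
    a=world("top",uv,np.full(len(uv),500.));b=world("top",uv,np.full(len(uv),1000.))
    return a+(b-a)*((z-a[:,2])/(b[:,2]-a[:,2]))[:,None]
q=np.array([(350,105),(82,235),(213,508),(487,375)],float)/7+[345-.43,160-.43]
w=onz(q,4);print("bolts",w.round(1),w.mean(0).round(1))
for a,b in ((1,0),(2,3),(0,3),(1,2)):
    v=w[b]-w[a];print(np.degrees(np.arctan2(v[1],v[0]))%90,np.hypot(*v[:2]))
t=onz(np.array([(290,195),(355,345)],float)/7+[344.6,159.6],121);v=t[0]-t[1];print("tabs",t.round(1),np.degrees(np.arctan2(v[1],v[0])))
# trays (corners from the crop, 1.6x)
for n,c in dict(far=[(655,222),(716,238),(699,298),(640,283)],mid=[(608,334),(703,348),(686,444),(590,430)],near=[(607,485),(673,478),(680,547),(612,553)]).items():
    w=onz((np.array(c,float)-[570,210])/1.6+[190,85],12);e=np.linalg.norm(w-np.roll(w,-1,0),axis=1);print(n,w.mean(0).round(),e.round())
E
python3 -m creep '[0.01,0.01,0,0.05, 0.03,0.035,0,0.15, 0.06,0.07,0,0.27, 0.09,0.10,0,0.39, 0.12,0.135,0,0.51, 0.145,0.165,0,0.63, 0.17,0.195,0,0.75, 0.195,0.225,0,0.87, 0.22,0.255,0,0.99, 0.24,0.28,0,1.10]' 1
```

```text
bolts [[ 590.4 -194.8    4. ]
 [ 543.4  -96.1    4. ]
 [ 443.6 -141.5    4. ]
 [ 490.9 -241.6    4. ]] [ 517.1 -168.5    4. ]
25.421530697190548 109.32057646760424
25.26638738257536 110.68466273658358
25.19251652769097 109.95878280539905
24.47945904383326 109.67302170189274
tabs [[ 541.4 -157.5  121. ]
 [ 491.1 -177.7  121. ]] 21.885781890827584
far [745. 157.  12.] [102. 102.  98. 103.]
mid [536. 204.  12.] [153. 155. 153. 155.]
near [338. 208.  12.] [103. 107. 105. 105.]
t: 1.83
ee_pos: [380.2, -327.2, 223.0]
orientation: [2.471, 1.939, 0.001]
ft_force: [0.4, -0.4, -0.4]
width: 88.0
grasp_force: 0.0
```

```bash
python3 -m creep '[0.025,0.03,0,0.12, 0.05,0.06,0,0.24, 0.075,0.09,0,0.36, 0.10,0.115,0,0.47, 0.12,0.14,0,0.57, 0.132,0.153,0,0.64, 0.138,0.161,0,0.68, 0.138,0.161,0,0.68, 0.138,0.161,0,0.68, 0.138,0.161,0,0.68]'
```

```text
t: 2.67
ee_pos: [516.0, -169.2, 222.6]
orientation: [-1.695, -2.645, 0.001]
ft_force: [0.2, -0.3, -1.1]
width: 87.7
grasp_force: 0.0
```

```bash
python3 -m creep '[0.001,0.0006,-0.01,0.005, 0.001,0.0006,-0.03,0.005, 0.001,0.0006,-0.05,0.005, 0.001,0.0006,-0.07,0.005, 0.001,0.0006,-0.09,0.005, 0.001,0.0006,-0.105,0.005, 0.001,0.0006,-0.115,0.005, 0.001,0.0006,-0.122,0.005, 0.001,0.0006,-0.1245,0.005, 0.001,0.0006,-0.1245,0.005]'
python3 -m creep '[0,0,0,0,0,0,0,0,0,0,0,0]' 0.73
python3 - <<'E'
from h import *
im,d=cams.get_image("scene");cv2.imwrite("pics/s1.png",cv2.resize(im[180:310,190:340],(750,650)[0:2] if 0 else (690,598),interpolation=cv2.INTER_CUBIC)[...,::-1])
E
```

```text
t: 3.5
ee_pos: [517.5, -168.1, 97.9]
orientation: [-1.686, -2.65, 0.0]
ft_force: [0.5, -0.2, -0.2]
width: 88.0
grasp_force: 0.0
t: 3.75
ee_pos: [518.3, -168.0, 99.0]
orientation: [1.685, 2.65, 0.001]
ft_force: [0.3, -0.6, -0.6]
width: 71.3
grasp_force: 0.0
```

View pics/s1.png

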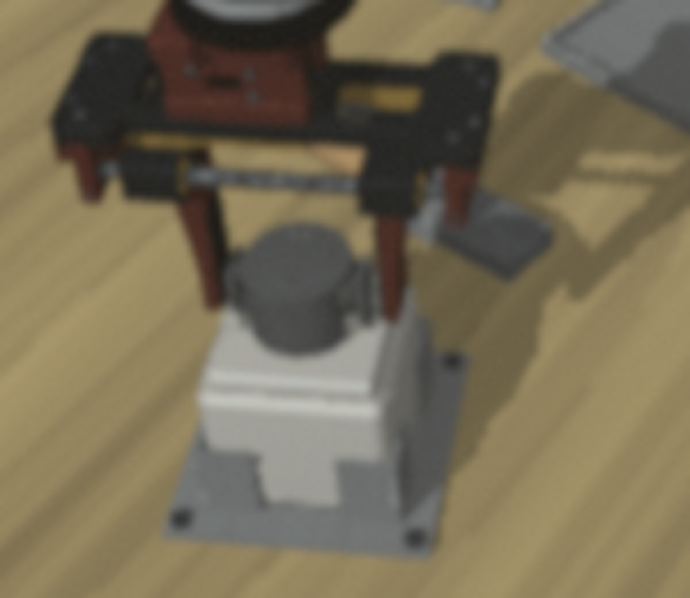

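The fingers straddle the two tabs: the left tip is at (215,305), the right at (395,315), with the cap between them. I'll close in stages, watching the side force.

```bash
python3 -m creep '[0,0,0,0,0,0,0,0,0,0,0,0,0,0,0,0]' 0.69;python3 -m creep '[0,0,0,0,0,0,0,0,0,0,0,0,0,0,0,0]' 0.66
```

```text
t: 4.13
ee_pos: [518.1, -167.9, 98.7]
orientation: [1.685, 2.65, 0.0]
ft_force: [-0.7, 0.9, 4.8]
width: 60.8
grasp_force: 5.9
t: 4.47
ee_pos: [518.1, -167.8, 98.6]
orientation: [1.685, 2.65, 0.0]
ft_force: [-0.3, 1.7, 5.5]
width: 58.4
grasp_force: 7.8
```

```bash
python3 -m creep '[0,0,0.0003,0,0,0,0.0003,0,0,0,0.0003,0,0,0,0.0003,0]' 0.62;python3 -m creep '[0,0,0,0,0,0,0,0,0,0,0,0,0,0,0,0]' 0.60
```

```text
t: 4.8
ee_pos: [518.0, -167.9, 98.7]
orientation: [1.686, 2.651, 0.0]
ft_force: [-0.3, -0.3, 4.0]
width: 54.6
grasp_force: 10.3
t: 5.13
ee_pos: [518.0, -167.9, 98.7]
orientation: [1.686, 2.651, 0.0]
ft_force: [-0.5, 0.3, 5.6]
width: 52.8
grasp_force: 11.7
```

```bash
python3 -m creep '[0,0,0.0003,0,0,0,0.0003,0,0,0,0.0003,0]' 0.592;python3 -m creep '[0,0,0,0,0,0,0,0,0,0,0,0]' 0.588;python3 -m creep '[0,0,0,0,0,0,0,0,0,0,0,0]' 0.584; python3 -c "
from h import *;print(get_obs()['moment'])"
```

```text
t: 5.38
ee_pos: [517.7, -167.9, 98.7]
orientation: [1.686, 2.651, -0.0]
ft_force: [0.1, -0.5, 3.5]
width: 52.3
grasp_force: 13.0
t: 5.63
ee_pos: [517.6, -167.9, 98.7]
orientation: [-1.686, -2.651, 0.0]
ft_force: [-0.8, -2.3, 4.0]
width: 52.1
grasp_force: 15.5
t: 5.88
ee_pos: [517.5, -168.0, 98.7]
orientation: [-1.685, -2.651, 0.001]
ft_force: [-2.4, -3.1, 4.0]
width: 51.7
grasp_force: 18.1
[-0.73181368  0.31048359  0.02251513]
```

```bash
cat > chk.py <<'E'
from h import *
o=get_obs();r=o["orientation"];y=(np.degrees(2*np.arctan2(r[1],r[0]))-90+90)%180-90
y=y%180
print("yaw %.2f mz %.3f f %s gf %.1f w %.1f z %.1f"%(y,o["moment"][2],np.round(o["ft_force"],1),o["grasp_force"],o["width"],o["ee_pos"][2]))
raise SystemExit(abs(o["moment"][2])>0.13)
E
python3 chk.py && python3 -m creep '[-0.0003,-0.0003,0,0.02,-0.0003,-0.0003,0,0.04,-0.0003,-0.0003,0,0.06,-0.0003,-0.0003,0,0.06]' >/dev/null; python3 chk.py && python3 -m creep '[0,0,0,0.02,0,0,0,0.05,0,0,0,0.08,0,0,0,0.08]' >/dev/null; python3 chk.py && python3 -m creep '[0,0,0,0.02,0,0,0,0.05,0,0,0,0.08,0,0,0,0.11,0,0,0,0.11]' >/dev/null; python3 chk.py
```

```text
yaw 25.10 mz 0.023 f [-2.4 -3.1  4. ] gf 18.1 w 51.7 z 98.7
yaw 25.10 mz 0.023 f [-2.4 -3.1  4. ] gf 18.1 w 51.7 z 98.7
yaw 25.10 mz 0.023 f [-2.4 -3.1  4. ] gf 18.1 w 51.7 z 98.7
yaw 25.10 mz 0.023 f [-2.4 -3.1  4. ] gf 18.1 w 51.7 z 98.7False
False
False
False
```

```bash
sed -i 's/SystemExit(abs(\(.*\))>0.13)/SystemExit(int(abs(\1)>0.13))/' chk.py
python3 chk.py && python3 -m creep '[-0.0003,-0.0003,0,0.02,-0.0003,-0.0003,0,0.04,-0.0003,-0.0003,0,0.06,-0.0003,-0.0003,0,0.06]' >/dev/null; python3 chk.py && python3 -m creep '[0,0,0,0.02,0,0,0,0.05,0,0,0,0.08,0,0,0,0.08]' >/dev/null; python3 chk.py && python3 -m creep '[0,0,0,0.02,0,0,0,0.05,0,0,0,0.08,0,0,0,0.11,0,0,0,0.11]' >/dev/null; python3 chk.py
```

```text
yaw 25.10 mz 0.023 f [-2.4 -3.1  4. ] gf 18.1 w 51.7 z 98.7
yaw 28.63 mz -0.012 f [-2.7  0.4  4. ] gf 17.3 w 51.8 z 98.7
yaw 33.20 mz 0.103 f [-0.9  0.6  4.7] gf 17.1 w 51.4 z 98.8
yaw 39.49 mz -0.007 f [0.3 0.4 3.1] gf 16.7 w 51.6 z 98.8
```

```bash
python3 chk.py && python3 -m creep '[0,0,0,0.02,0,0,0,0.05,0,0,0,0.08,0,0,0,0.11,0,0,0,0.14,0,0,0,0.14]' >/dev/null; python3 chk.py && python3 -m creep '[0,0,0,0.02,0,0,0,0.05,0,0,0,0.08,0,0,0,0.11,0,0,0,0.14,0,0,0,0.14]' >/dev/null; 
python3 chk.py && python3 -m creep '[0,0,0,0.015,0,0,0,0.03,0,0,0,0.03]' >/dev/null
python3 chk.py && python3 -m creep '[0,0,0,0.015,0,0,0,0.03,0,0,0,0.03]' >/dev/null
python3 chk.py && python3 -m creep '[0,0,0,0.015,0,0,0,0.03,0,0,0,0.03]' >/dev/null
python3 chk.py && python3 -m creep '[0,0,0,0.015,0,0,0,0.03,0,0,0,0.03]' >/dev/null
python3 chk.py && python3 -m creep '[0,0,0,0.015,0,0,0,0.03,0,0,0,0.03]' >/dev/null
python3 chk.py && python3 -m creep '[0,0,0,0.015,0,0,0,0.03,0,0,0,0.03]' >/dev/null
python3 chk.py
```

```text
yaw 39.49 mz -0.007 f [0.3 0.4 3.1] gf 16.7 w 51.6 z 98.8
yaw 47.51 mz 0.017 f [-0.7  0.1  3.1] gf 16.6 w 52.1 z 98.8
yaw 55.53 mz 0.023 f [0.3 1.  2.1] gf 16.7 w 51.6 z 98.8
yaw 57.23 mz 0.064 f [ 0.  -1.2  3. ] gf 16.6 w 51.6 z 98.8
yaw 58.96 mz 0.051 f [ 0.2 -0.3  3.3] gf 16.7 w 51.8 z 98.8
yaw 60.69 mz -0.024 f [ 0.3 -0.3  3.2] gf 16.7 w 51.5 z 98.8
yaw 62.41 mz 0.001 f [-0.1  1.1  3.6] gf 16.7 w 51.9 z 98.8
yaw 64.13 mz 0.035 f [-0.3  1.1  3.9] gf 16.7 w 51.8 z 98.8
yaw 65.85 mz -0.015 f [0.  0.5 2.7] gf 16.7 w 51.7 z 98.8
```

```bash
python3 chk.py && python3 -m creep '[0,0,0,0.015,0,0,0,0.03,0,0,0,0.03]' >/dev/null
python3 chk.py && python3 -m creep '[0,0,0,0.015,0,0,0,0.03,0,0,0,0.03]' >/dev/null
python3 chk.py && python3 -m creep '[0,0,0,0.015,0,0,0,0.03,0,0,0,0.03]' >/dev/null
python3 chk.py && python3 -m creep '[0,0,0,0.015,0,0,0,0.03,0,0,0,0.03]' >/dev/null
python3 chk.py && python3 -m creep '[0,0,0,0.015,0,0,0,0.03,0,0,0,0.03]' >/dev/null
python3 chk.py && python3 -m creep '[0,0,0,0.015,0,0,0,0.03,0,0,0,0.03]' >/dev/null
python3 chk.py && python3 -m creep '[0,0,0,0.015,0,0,0,0.03,0,0,0,0.03]' >/dev/null
python3 chk.py && python3 -m creep '[0,0,0,0.015,0,0,0,0.03,0,0,0,0.03]' >/dev/null
python3 chk.py && python3 -m creep '[0,0,0,0.015,0,0,0,0.03,0,0,0,0.03]' >/dev/null
python3 chk.py
```

```text
yaw 65.85 mz -0.015 f [0.  0.5 2.7] gf 16.7 w 51.7 z 98.8
yaw 67.57 mz 0.025 f [ 0.5 -0.1  2.9] gf 16.7 w 51.4 z 98.8
yaw 69.28 mz 0.036 f [0.3 0.6 4.7] gf 16.7 w 51.3 z 98.8
yaw 71.00 mz 0.030 f [-0.5  0.1  3.9] gf 16.7 w 51.9 z 98.8
yaw 72.72 mz -0.028 f [ 0.9 -0.5  2.8] gf 16.7 w 51.9 z 98.8
yaw 74.44 mz -0.004 f [ 0.1 -0.1  4.4] gf 16.8 w 51.7 z 98.8
yaw 76.16 mz 0.037 f [-1.  -0.2  3.4] gf 16.8 w 51.5 z 98.8
yaw 77.88 mz 0.079 f [-0.2  0.7  3.8] gf 16.8 w 51.9 z 98.8
yaw 79.60 mz 0.048 f [ 0.4 -0.2  2.3] gf 16.8 w 51.4 z 98.8
yaw 81.32 mz 0.085 f [-0.3 -0.3  3.1] gf 16.8 w 52.1 z 98.8
```

```bash
python3 chk.py && python3 -m creep '[0,0,0,0.01,0,0,0,0.02,0,0,0,0.02]' >/dev/null
python3 chk.py && python3 -m creep '[0,0,0,0.01,0,0,0,0.02,0,0,0,0.02]' >/dev/null
python3 chk.py && python3 -m creep '[0,0,0,0.01,0,0,0,0.02,0,0,0,0.02]' >/dev/null
python3 chk.py && python3 -m creep '[0,0,0,0.01,0,0,0,0.02,0,0,0,0.02]' >/dev/null
python3 chk.py && python3 -m creep '[0,0,0,0.01,0,0,0,0.02,0,0,0,0.02]' >/dev/null
python3 chk.py && python3 -m creep '[0,0,0,0.01,0,0,0,0.02,0,0,0,0.02]' >/dev/null
python3 chk.py && python3 -m creep '[0,0,0,0.01,0,0,0,0.02,0,0,0,0.02]' >/dev/null
python3 chk.py && python3 -m creep '[0,0,0,0.01,0,0,0,0.02,0,0,0,0.02]' >/dev/null
python3 chk.py
```

```text
yaw 81.32 mz 0.085 f [-0.3 -0.3  3.1] gf 16.8 w 52.1 z 98.8
yaw 82.44 mz -0.021 f [-0.3  0.3  3.5] gf 16.8 w 51.8 z 98.8
yaw 83.58 mz 0.006 f [0.2 0.6 3.9] gf 16.8 w 51.8 z 98.8
yaw 84.73 mz 0.002 f [0.2 1.1 2.9] gf 16.8 w 51.5 z 98.8
yaw 85.87 mz -0.036 f [-0.5 -0.2  3.6] gf 16.8 w 51.6 z 98.8
yaw 87.02 mz -0.016 f [-0.7  0.2  4.1] gf 16.8 w 51.8 z 98.8
yaw 88.17 mz 0.029 f [-0.5 -0.6  4.4] gf 16.8 w 51.5 z 98.8
yaw 89.31 mz 0.026 f [ 0.3 -0.3  3.4] gf 16.8 w 51.8 z 98.8
yaw 90.46 mz -0.014 f [-0.5  0.   3.5] gf 16.8 w 51.7 z 98.8
```

```bash
python3 chk.py && python3 -m creep '[0,0,0,0.01,0,0,0,0.02,0,0,0,0.02]' >/dev/null
python3 chk.py && python3 -m creep '[0,0,0,0.01,0,0,0,0.02,0,0,0,0.02]' >/dev/null
python3 chk.py && python3 -m creep '[0,0,0,0.01,0,0,0,0.02,0,0,0,0.02]' >/dev/null
python3 chk.py && python3 -m creep '[0,0,0,0.01,0,0,0,0.02,0,0,0,0.02]' >/dev/null
python3 chk.py && python3 -m creep '[0,0,0,0.01,0,0,0,0.02,0,0,0,0.02]' >/dev/null
python3 chk.py && python3 -m creep '[0,0,0,0.01,0,0,0,0.02,0,0,0,0.02]' >/dev/null
python3 chk.py && python3 -m creep '[0,0,0,0.01,0,0,0,0.02,0,0,0,0.02]' >/dev/null
python3 chk.py && python3 -m creep '[0,0,0,0.01,0,0,0,0.02,0,0,0,0.02]' >/dev/null
python3 chk.py && python3 -m creep '[0,0,0,0.01,0,0,0,0.02,0,0,0,0.02]' >/dev/null
python3 chk.py; python3 -c "
from h import *;print(get_obs()['qpos'],get_obs()['t'])"
```

```text
yaw 90.46 mz -0.014 f [-0.5  0.   3.5] gf 16.8 w 51.7 z 98.8
yaw 91.61 mz 0.050 f [ 0.7 -0.6  4.1] gf 16.8 w 51.7 z 98.8
yaw 92.75 mz 0.049 f [0.6 0.  3.8] gf 16.8 w 51.9 z 98.8
yaw 93.90 mz 0.017 f [0.3 0.6 4.1] gf 16.8 w 51.6 z 98.8
yaw 95.04 mz 0.055 f [-0.3 -0.3  3.3] gf 16.8 w 51.0 z 98.8
yaw 96.19 mz -0.021 f [-0.2  0.7  3.7] gf 16.8 w 51.9 z 98.8
yaw 97.33 mz -0.076 f [ 1.  -0.9  3.6] gf 16.7 w 51.6 z 98.8
yaw 98.46 mz -0.198 f [-0.  -0.9  2.8] gf 16.6 w 51.6 z 98.8
yaw 98.46 mz -0.198 f [-0.  -0.9  2.8] gf 16.6 w 51.6 z 98.8
yaw 98.46 mz -0.198 f [-0.  -0.9  2.8] gf 16.6 w 51.6 z 98.8
[-3.36118633e-01  4.84505295e-01  1.88770010e+00  3.87348011e-06
  7.69157250e-01 -2.05458929e+00] 15.4667
```

The stop is felt at about 73° of turn (0.2 N m). I'll ease off one degree and lift slowly, checking the force.

```bash
python3 -m creep '[0,0,0,-0.015,0,0,0,-0.02,0,0,0.001,-0.02,0,0,0.002,-0.02,0,0,0.003,-0.02,0,0,0.003,-0.02]'
python3 chk.py && python3 -m creep '[0,0,0.002,0,0,0,0.004,0,0,0,0.006,0,0,0,0.006,0]'; python3 chk.py
```

```text
t: 15.97
ee_pos: [517.3, -168.1, 101.7]
orientation: [0.2, -3.135, 0.0]
ft_force: [1.0, -3.3, -0.9]
width: 51.8
grasp_force: 15.8
yaw 97.29 mz -0.036 f [ 1.  -3.3 -0.9] gf 15.8 w 51.8 z 101.7
t: 16.3
ee_pos: [517.5, -168.1, 108.3]
orientation: [-0.2, 3.135, -0.0]
ft_force: [0.4, -2.0, 0.7]
width: 51.8
grasp_force: 16.2
yaw 97.29 mz -0.086 f [ 0.4 -2.   0.7] gf 16.2 w 51.8 z 108.3
```

```bash
python3 -m creep '[0,0,0.005,0,0,0,0.012,0,0,0,0.02,0,0,0,0.03,0,0,0,0.042,0,0,0,0.056,0,0,0,0.072,0,0,0,0.088,0,0,0,0.1,0,0,0,0.105,0]'; python3 chk.py
python3 - <<'E'
from h import *
im,d=cams.get_image("scene");cv2.imwrite("pics/s2.png",cv2.resize(im[150:310,170:340],(612,576),interpolation=cv2.INTER_CUBIC)[...,::-1])
E
```

```text
t: 17.13
ee_pos: [518.4, -168.3, 215.8]
orientation: [-0.2, 3.132, -0.002]
ft_force: [0.0, -0.7, 0.1]
width: 51.8
grasp_force: 15.9
yaw 97.29 mz -0.019 f [ 0.  -0.7  0.1] gf 15.9 w 51.8 z 215.8
```

View pics/s2.png

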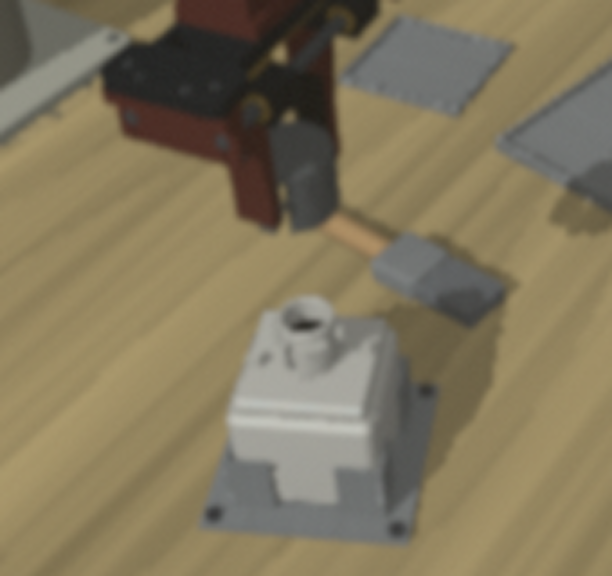

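The cap hangs upright in the fingers at (305,180) and the jar's neck (307,325) is bare. I'll carry it to the middle tray's centre.

```bash
python3 -m creep '[0,0.005,0,0,0.001,0.015,0,0,0.002,0.03,0,0,0.003,0.05,0,0,0.004,0.075,0,0,0.005,0.1,0,0,0.006,0.125,0,0,0.007,0.15,0,0,0.008,0.175,0,0,0.009,0.2,0,0]' >/dev/null
python3 -m creep '[0.001,0.025,0,0,0.002,0.05,0,0,0.003,0.075,0,0,0.005,0.1,0,0,0.006,0.123,0,0,0.007,0.143,0,0,0.008,0.158,0,0,0.009,0.168,0,0,0.009,0.172,0,0,0.009,0.172,0,0]'
python3 -m creep '[0,0,-0.01,0,0,0,-0.025,0,0,0,-0.045,0,0,0,-0.065,0,0,0,-0.085,0,0,0,-0.105,0,0,0,-0.12,0,0,0,-0.13,0,0,0,-0.135,0,0,0,-0.135,0]'
python3 chk.py
python3 - <<'E'
from h import *
im,d=cams.get_image("scene");cv2.imwrite("pics/s3.png",cv2.resize(im[90:250,270:440],(612,576),interpolation=cv2.INTER_CUBIC)[...,::-1])
E
```

```text
t: 18.85
ee_pos: [535.1, 204.4, 212.3]
orientation: [0.201, -3.134, 0.0]
ft_force: [0.4, 0.5, -1.7]
width: 52.0
grasp_force: 15.9
t: 19.68
ee_pos: [534.8, 203.0, 76.6]
orientation: [0.198, -3.133, 0.001]
ft_force: [0.4, -0.8, -0.2]
width: 51.8
grasp_force: 15.9
yaw 97.24 mz -0.018 f [ 0.4 -0.8 -0.2] gf 15.9 w 51.8 z 76.6
```

View pics/s3.png

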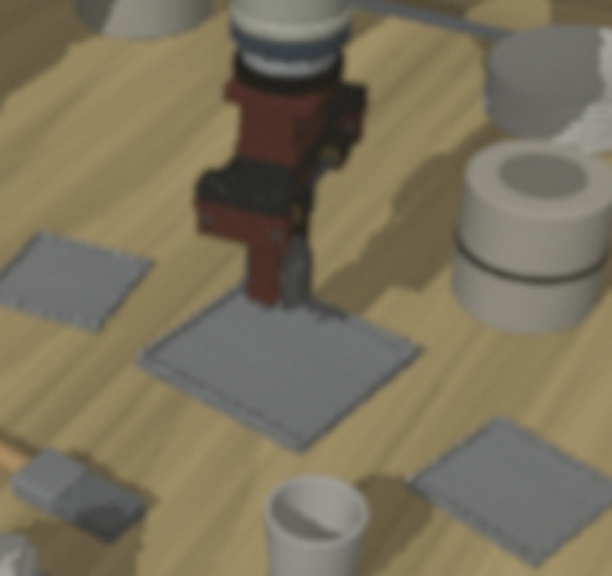

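The cap is above the large tray (crop centre 280,365), well clear of its rims. I'll lower it until contact is felt.

```bash
python3 -m creep '[0,0,-0.01,0,0,0,-0.022,0,0,0,-0.034,0,0,0,-0.044,0,0,0,-0.051,0,0,0,-0.055,0,0,0,-0.057,0,0,0,-0.057,0]' >/dev/null; python3 chk.py
python3 -m creep '[0,0,-0.0005,0,0,0,-0.001,0,0,0,-0.001,0]' >/dev/null; python3 chk.py
python3 -m creep '[0,0,-0.0005,0,0,0,-0.001,0,0,0,-0.001,0]' >/dev/null; python3 chk.py
python3 -m creep '[0,0,-0.0005,0,0,0,-0.001,0,0,0,-0.001,0]' >/dev/null; python3 chk.py
```

```text
yaw 97.29 mz 0.007 f [-0.2 -0.5 -0.8] gf 15.9 w 51.6 z 20.2
yaw 97.29 mz 0.021 f [ 0.   0.2 -0. ] gf 15.9 w 51.4 z 20.1
yaw 97.29 mz -0.003 f [-0.1  0.7 -0.5] gf 15.9 w 51.7 z 18.9
yaw 97.29 mz 0.018 f [ 0.3 -0.1  0.5] gf 15.9 w 51.5 z 17.7
```

```bash
python3 -m creep '[0,0,-0.0005,0,0,0,-0.001,0,0,0,-0.001,0]' >/dev/null; python3 chk.py
python3 -m creep '[0,0,-0.0005,0,0,0,-0.001,0,0,0,-0.001,0]' >/dev/null; python3 chk.py
python3 -m creep '[0,0,-0.0005,0,0,0,-0.001,0,0,0,-0.001,0]' >/dev/null; python3 chk.py
python3 -m creep '[0,0,-0.0005,0,0,0,-0.0005,0,0,0,-0.0005,0]' >/dev/null; python3 chk.py
```

```text
yaw 97.29 mz -0.001 f [ 0.  -0.2 -0.8] gf 15.9 w 51.3 z 16.6
yaw 97.29 mz 0.013 f [ 0.2 -0.1 -0.5] gf 15.9 w 51.2 z 15.7
yaw 97.29 mz -0.069 f [-0.1  0.2 -0.8] gf 15.9 w 51.4 z 14.7
yaw 97.29 mz 0.029 f [-0.3  0.2  0.7] gf 16.2 w 51.7 z 14.3
```

```bash
python3 -m creep '[0,0,-0.0005,0,0,0,-0.0005,0,0,0,-0.0005,0]' >/dev/null; python3 chk.py
python3 -m creep '[0,0,0,0,0,0,0,0,0,0,0,0]' >/dev/null; python3 chk.py
```

```text
yaw 97.29 mz -0.009 f [-1.7 -0.6  5.7] gf 17.2 w 51.9 z 14.3
yaw 97.29 mz -0.008 f [-0.9 -0.8  5.8] gf 17.2 w 51.6 z 14.3
```

Contact is confirmed (5.8 N up, z no longer falling). Now I'll open gradually and retreat straight up.

```bash
python3 -m creep '[0,0,0.0003,0,0,0,0.0003,0,0,0,0.0003,0,0,0,0.0003,0]' 0.64 >/dev/null; python3 chk.py
python3 -m creep '[0,0,0,0,0,0,0,0,0,0,0,0,0,0,0,0,0,0,0,0,0,0,0,0]' 0.85 ; python3 chk.py
python3 -m creep '[0,0,0.003,0,0,0,0.01,0,0,0,0.025,0,0,0,0.045,0,0,0,0.07,0,0,0,0.1,0,0,0,0.13,0,0,0,0.155,0,0,0,0.17,0,0,0,0.175,0]'
python3 -m creep '[0,-0.01,0,0,0,-0.03,0,0,0,-0.055,0,0,0,-0.085,0,0,0,-0.115,0,0,0,-0.14,0,0,0,-0.16,0,0,0,-0.175,0,0,0,-0.18,0,0,0,-0.18,0]'
python3 - <<'E'
from h import *
im,d=cams.get_image("scene");cv2.imwrite("pics/s4.png",im[...,::-1])
i2,d2=cams.get_image("top");P=cloud("top",d2);s=P[140:260,190:290].reshape(-1,3);s=s[(s[:,2]>25)&(s[:,2]<100)]
print(len(s),np.median(s,0),s[:,2].max(),cv2.minAreaRect(s[:,:2].astype(np.float32)))
E
```

```text
yaw 97.29 mz -0.019 f [-0.1 -0.9  5. ] gf 9.0 w 56.6 z 14.2
t: 23.48
ee_pos: [535.4, 203.9, 13.9]
orientation: [0.2, -3.135, 0.0]
ft_force: [0.2, 0.5, 0.7]
width: 74.8
grasp_force: 0.0
yaw 97.29 mz 0.011 f [0.2 0.5 0.7] gf 0.0 w 74.8 z 13.9
t: 24.32
ee_pos: [536.9, 204.5, 192.8]
orientation: [-0.199, 3.13, 0.002]
ft_force: [0.3, 0.2, 0.7]
width: 74.8
grasp_force: 0.0
65 [532.53383396 182.47903203  37.85657789] 46.81697799499806 ((529.8424072265625, 180.00718688964844), (24.233728408813477, 20.389188766479492), 13.487093925476074)validation failed for argument at $...
```

View pics/s4.png

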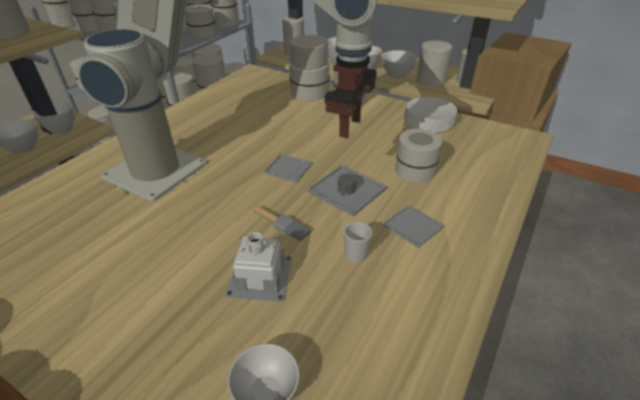

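The cap stands upright in the middle tray at (348,183). The jar is open at (255,240), and the beaker, brush, mould and bowl are where they were. The last sideways move was refused, but it isn't needed because the gripper is 190 mm up. One flatness check from the scene depth, then hand in.

Run:
```python
from h import *
im,d=cams.get_image("scene");P=cloud("scene",d);c=proj("scene",[535,204,40])[0];u,v=np.round(c).astype(int)
s=P[v-15:v+15,u-18:u+18].reshape(-1,3);s=s[(s[:,2]>32)&(s[:,2]<60)]
A=np.c_[s[:,:2]-s[:,:2].mean(0),np.ones(len(s))];k=np.linalg.lstsq(A,s[:,2],rcond=None)[0]
print(len(s),s.mean(0).round(1),"tilt deg",np.degrees(np.hypot(k[0],k[1])).round(1))
if abs(s[:,2].mean()-40)<4: print(ticket.close_job())
```

```text
209 [537.3 198.1  38.3] tilt deg 3.3
the job is handed in; nothing more can be done
None
```

The jar is open: I turned the cap about 73° to its stop with both tabs held in, lifted it off and set it upright in the 160 x 150 mm tray, then handed the job in at about 25 s.

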